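Park and lock the reach trainer

ROBOT

A 6-joint arm with a two-finger parallel gripper is mounted at the origin on the work surface. World frame = base frame: x ahead of the robot, y to its left, z up, the work surface at z = 0. Lengths are in m, angles in degrees, forces in N, time in s.
With the tool pointing down it reaches from about 0.35 to 0.875 m from the base axis. Payload 4.2 kg.
Tool frame: the origin (TCP) lies between the finger pads; the fingertips stand 25 mm ahead of it and the grasp point (between the pads) lies 6 mm ahead of it (r.tips_ahead is the distance from the TCP to the fingertips, in m); z points along the fingers, y is the direction in which the jaws open and shut (so a half turn about z gives the same grasp; the last joint's range is limited). The gripper opens to 87 mm and grips with 3 to 60 N. Pads are 19 mm wide; open, the fingers measure 117 mm over their backs; the gripper's body (75 mm by 190 mm) begins 51 mm behind the grasp point.
Start: joints at [-59.152, 22.042, 0.453, 0, -68.411, -14.817], TCP at [0.173, -0.601, 0.248] pointing down, gripper open.
Joint ranges: [-179.83, 179.83], [-69.29, 118.12], [-61.27, 80.66], [-181.25, 117.63], [-171.15, -9.14], [-177.46, 177.46]. Speed limits (degrees/s): [159.86, 159.86, 180, 180, 180, 180].

INTERFACE

Orientations are given as a 3x3 rotation matrix whose columns are the frame's x, y, z axes.
In Python, from station import r, vision, finish_job gives the robot as it stands.
- The arm moves only by the shell command python3 -m jog 'ROWS'. ROWS is a JSON object of lists of equal length, an entry for each row: "rot": the turn, a rotation vector about the world's x, y, z in degrees, a list of three; "delta_pos": the shift along the world's x, y, z in mm, a list of three; "grip": the opening in per cent of the stroke, from 0 (shut) to 100 (fully open). A call has 1 to 10 rows; each row shifts and turns the commanded pose from where the row before left it; what a row does not reach is not made up. A row lasts 1/12 s, in which the tool goes at most 41.7 mm and 7.16 degrees, less where a joint would pass 70% of its speed; a pose out of reach is approached as far as the arm can. A call with a gripper value outside its range is refused whole. The fingers move at their own pace and stop on an object; the grip force is fixed at half the most. Time passes only in rows, so rows that do not move let the fingers close. It gives the time, the measured TCP pose, the force and the opening at its end, in the units of the state.
- r.sense(): the state, without advancing time (a new reading comes with each control period).
- vision.capture(name): name is "side" or "top" or "wrist"; returns a dict with "frame" (400x640x3 uint8, red, green, blue), "K" (3x3 intrinsics, pixels), "xyz" and "orientation" of the camera in the world. Camera axes: x right, y up, looking along -z (the intrinsics and any distortion apply to the point x, -y, -z); pixel columns grow to the right and rows downward; lengths in m; the calibration is good to about 2 mm. A picture is of the moment at which its call begins. There is no depth.
- finish_job(): hands the job in, once; it reports no verdict.
The state is a dict: "time_s": time; "joints": joint angles; "joint_velocities": joint speeds; "effort": joint torques, N m; "tcp_pos": TCP position; "ee_rot": TCP orientation; "wrist_force": force on the tool from outside, world axes, zero at the start; "moment": the same for the moment, N m; "gripper_width": opening from 0.0 (shut) to 1.0 (fully open).
Only numpy, scipy, OpenCV 4.12 (cv2) and the standard library are available. Lean on these libraries where they do the work, as an engineer would, in place of code of your own. Each camera call takes 0.05 s, during which the arm holds its last target. There are 200 camera calls.

TASK

The session in the therapy kitchen is over: secure the wooden reach trainer on the table. First slide the carriage with the T-shaped bar grip fully home against its end stop at the lock's end of the board, then slide the lock with the upright flat fin fully across to its stop, so that its bolt lies between the two lugs on the carriage's tongue. Leave the round level knob where it is set.

Things in the scene. Friction and masses are not known exactly. Their poses are not given: they have to be found in the camera images.
- trainer: Plywood board fixed to the table, 240 (x) by 320 (y) mm, top 30 mm up, with three slides with dark wooden grips; 12 mm steel stop blocks end the tracks. Origin: centre of underside; at yaw 0 x points away from the robot, y to its left; turned up to 26 degrees. Carriage track along y at x = -45 mm, level knob's along y at x = +70, lock's along x at y = +115. Loose counters (12 mm high) lie on it.
- carriage_grip (a point): Centre of the carriage's T-bar: round, 22 mm thick, 54 mm long along the trainer's x, 78 mm above the table, on a 16 mm post and a low foot with a flat tongue (two lugs) towards +y. Axes as the trainer's. Slides along the trainer's y from -105 mm to its end stop at y = +35 (trainer frame, this point); starts 55 to 140 mm short of it. About 3 N moves it; it stays where left.
- lock_grip (a point): Point in the lock's upright fin, 12 mm below its top, 65 mm above the table; fin 12 mm thick (trainer's x), 30 wide (y). Low foot 36 x 40 mm; flat bolt towards -x, its top 42 mm above the table. Axes as the trainer's. Slides along the trainer's -x from x = +75 mm (open) to its end stop at x = +15 (trainer frame, this point); starts 45 to 60 mm short of it. About 3 N moves it; it stays where left.
- level_knob (a point): Top centre of the round level knob, 32 mm across, 64 mm above the table; it slides easily along the trainer's y at x = +70 mm and stands anywhere from y = -110 to -10 mm (trainer frame). It is already set and is not to be moved.

How it is judged (in metres and radians):
On the way, in this order (a step that is already met when the one before it is completed fails the run):
1. the carriage is home at its end stop (within 10 mm) (y of carriage_grip in the frame of trainer above 0.025 m), for 0.2 s.
2. with the carriage home, the lock is across at its end stop (within 10 mm) (x of lock_grip in the frame of trainer below 0.025 m and y of carriage_grip in the frame of trainer above 0.025 m), for 0.2 s.
At the end, for the whole second after the job is handed in: The carriage is within 10 mm of its end stop at the lock's end, the lock is within 10 mm of its end stop by the carriage's track, and the level knob is within 15 mm of where it was (all of step 2 and distance of level_knob from where it was at the start of the episode below 0.015 m); the robot touches nothing.
It fails at once if the level knob is moved by more than 15 mm (distance of level_knob from where it was at the start of the episode above 0.015 m).
It also fails if it takes over 50 s, if anything falls off the work surface, if the arm or the gripper's body presses on something with over 40 N, if the wrist force passes 120 N, or if a joint passes its speed limit or range.

## Working session

There is one attempt and no reset: what is moved stays moved. The work goes in short steps, Python scripts to look and compute and a shell command to move; the robot and the scene stay as the last step left them, time stands still between calls to the robot, and variables do not carry over. Pictures are saved under pics/ and viewed, about 8 in all and at most 12, crops included, and the job is handed in when it is done.

```bash
mkdir -p pics
cat > h.py <<'E'
import numpy as np, cv2, pickle
from station import r, vision, finish_job
def cap(n,tag):
    c=vision.capture(n); pickle.dump(c,open(f'pics/{tag}.pkl','wb'))
    cv2.imwrite(f'pics/{tag}.png',c['frame'][:,:,::-1]); return c
def load(tag): return pickle.load(open(f'pics/{tag}.pkl','rb'))
def ray(c,u,v):
    d=np.linalg.inv(c['K'])@[u,v,1]; d=np.array(c['orientation'])@[d[0],-d[1],-d[2]]
    return np.array(c['xyz']),d/np.linalg.norm(d)
def onz(c,u,v,z):
    o,d=ray(c,u,v); return o+d*(z-o[2])/d[2]
def tri(obs):
    A=np.zeros((3,3));b=np.zeros(3)
    for c,u,v in obs:
        o,d=ray(c,u,v);P=np.eye(3)-np.outer(d,d);A+=P;b+=P@o
    p=np.linalg.solve(A,b)
    return p
def proj(c,p):
    q=np.array(c['orientation']).T@(np.array(p)-c['xyz']); q=np.array(c['K'])@[q[0],-q[1],-q[2]]; return q[:2]/q[2]
E
python3 - <<'E'
from h import *
for n in('top','side'):
    c=cap(n,n+'0'); print(n,c['K'],c['xyz'],c['orientation'],[k for k in c])
s=r.sense();print(s)
E
```

```text
top [[497.66278442   0.         321.33010786]
 [  0.         497.66278442 204.05187421]
 [  0.           0.           1.        ]] [0.40670767 0.05137663 0.9278626 ] [[-2.18403519e-02  9.84854794e-01 -1.72000097e-01]
 [-9.99755959e-01 -2.20859000e-02  4.86147898e-04]
 [-3.31999186e-03  1.71968740e-01  9.85096813e-01]] ['frame', 'K', 'xyz', 'orientation']
side [[451.46645641   0.         315.9624418 ]
 [  0.         451.46645641 193.8871539 ]
 [  0.           0.           1.        ]] [ 0.53253948 -0.59497646  0.63411636] [[ 0.99915914  0.01577251 -0.03784487]
 [-0.03869452  0.66792556 -0.74322149]
 [ 0.01355509  0.74406094  0.66797424]] ['frame', 'K', 'xyz', 'orientation']
{'time_s': 0.1, 'joints': array([-5.91530059e+01,  2.20861144e+01,  3.86279382e-01, -2.49339959e-02,
       -6.84108406e+01, -1.48174093e+01]), 'joint_velocities': array([-0.06702589, -0.08398665,  0.17913174,  0.03865179,  0.07989619,
       -0.00819786]), 'effort': array([-5.98977294e-04, -3.91689456e+01,  1.87936091e+01,  4.23183560e+00,
        1.34618193e-02, -7.40106702e-05]), 'tcp_pos': array([ 0.17246989, -0.60021453,  0.2465634 ]), 'ee_rot': array([[-9.61163520e-01, -2.75978758e-01, -6.43024230e-04],
       [-2.75979488e-01,  9.61161714e-01,  1.86585609e-03],
       [ 1.03113626e-04,  1.97085430e-03, -9.99998053e-01]]), 'wrist_force': array([-0.19852284, -0.42876585, -0.55795498]), 'moment': array([ 0.00421012, -0.03162012,  0.00826137]), 'gripper_width': 0.9965497018620316}
```

View pics/top0.png

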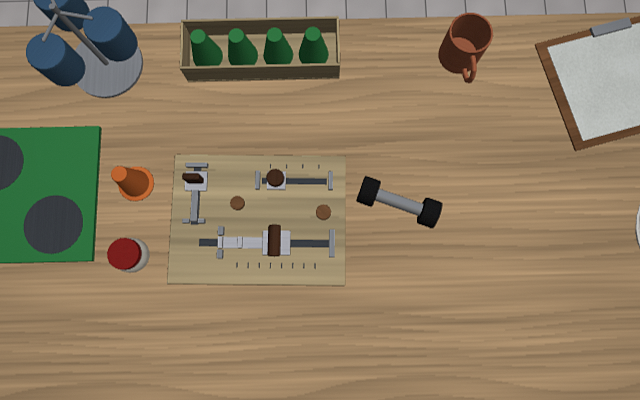

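View pics/side0.png

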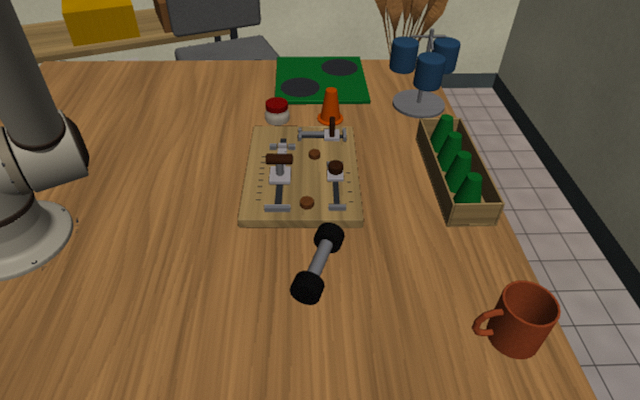

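The top view shows the board with corners near (175,155), (345,155), (345,285) and (168,285). The T-bar is at (274,240), the fin at (193,178) and the knob at (275,177). In the side view the T-bar is at (279,159), the fin at (332,127) and the knob at (335,167). I'll zoom in on both views for precise pixels.

Run:
```python
from h import *
a=load('top0')['frame'][145:295,160:360,::-1]; b=load('side0')['frame'][110:235,230:375,::-1]
cv2.imwrite('pics/z1.png',cv2.resize(a,None,fx=4,fy=4,interpolation=cv2.INTER_CUBIC))
cv2.imwrite('pics/z2.png',cv2.resize(b,None,fx=4.8,fy=4.8,interpolation=cv2.INTER_CUBIC))
```

```text
(no output)
```

View pics/z1.png

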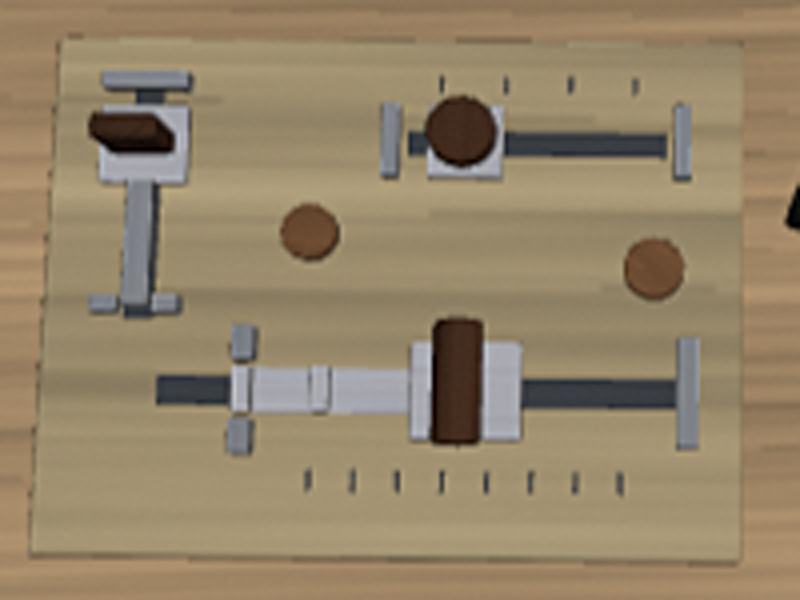

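View pics/z2.png

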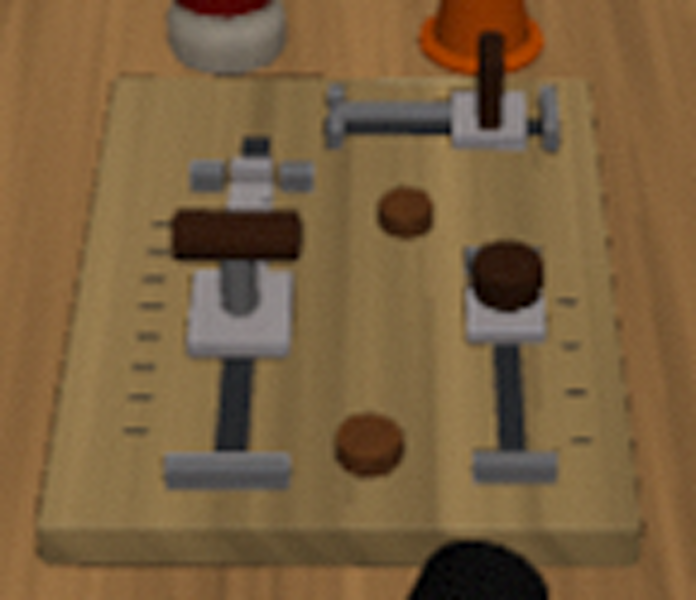

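Run:
```python
from h import *
t=load('top0');s=load('side0')
T=lambda x,y:(t,160+x/4-.375,145+y/4-.375)
S=lambda x,y:(s,230+x/4.8-.4,110+y/4.8-.4)
ct=[T(62,38),T(742,43),T(740,556),T(30,551)]   # +x+y, +x-y, -x-y, -x+y
cs=[S(588,80),S(638,530),S(38,530),S(113,75)]
loc=np.array([[.12,.16],[.12,-.16],[-.12,-.16],[-.12,.16]])
def fit(P):
    m=P.mean(0);H=(loc).T@(P-m); a=np.arctan2(H[0,1]-H[1,0],H[0,0]+H[1,1]);return m,a
Pt=np.array([onz(*o,.03)[:2] for o in ct]);Ps=np.array([onz(*o,.03)[:2] for o in cs])
print(Pt,Ps)
for P in(Pt,Ps,(Pt+Ps)/2):
    m,a=fit(P);print(m,np.degrees(a))
R=np.array([[np.cos(a),-np.sin(a)],[np.sin(a),np.cos(a)]])
for a_,b_ in zip(ct,cs): print('corner z',tri([a_,b_]))
for n,o in dict(bar=[T(457,381),S(236,235)],knob=[T(461,128),S(508,262)],fintop=[T(118,118),S(490,36)]).items():
    p=tri(o);print(n,p,'local',R.T@(p[:2]-m),[proj(q[0],p)-q[1:] for q in o])
```

```text
[[0.66414193 0.32161687]
 [0.65451528 0.00460491]
 [0.41868132 0.01258794]
 [0.42781415 0.32911163]] [[0.6632558  0.31881126]
 [0.65168995 0.00142154]
 [0.41679638 0.00735643]
 [0.42533745 0.32762858]]
[0.54128817 0.16698034] -1.7611379516089567
[0.53926989 0.16380445] -1.7992918413416583
[0.54027903 0.16539239] -1.7802595493129245
corner z [0.66420987 0.32216282 0.0279482 ]
corner z [0.65368089 0.00438675 0.02749174]
corner z [0.41733785 0.01211775 0.02550861]
corner z [0.42651108 0.32908428 0.0292874 ]
bar [0.493921   0.13352724 0.07710823] local [-0.04534572 -0.03328995] [array([0.0765672 , 0.47908502]), array([ 0.40436625, -0.07842486])]
knob [0.60900049 0.13271936 0.06135264] local [ 0.06970332 -0.03052234] [array([0.03377979, 0.30158008]), array([ 0.25558498, -0.06572439])]
fintop [0.61116548 0.28051285 0.08100268] local [0.06727585 0.11726708] [array([0.11198927, 0.92041831]), array([ 0.68779441, -0.19181631])]
```

Both views agree: yaw is about -1.8° and the board centre about (0.540, 0.165). The bar is at (0.494, 0.134, 0.077) and needs about 68 mm of travel. The fin top is at (0.611, 0.281, 0.08) and needs about 52 mm. I'll move over the bar and turn the jaws to the trainer's y.

```bash
python3 -m jog '{"delta_pos":[[13.5,30.5,0],[13.5,30.5,0],[13.5,30.5,0],[13.5,30.5,0],[13.5,30.5,0],[13.5,30.5,0],[13.5,30.5,0],[13.5,30.5,0],[13.5,30.5,0],[13.5,30.5,0]],"rot":[[0,0,-1.8],[0,0,-1.8],[0,0,-1.8],[0,0,-1.8],[0,0,-1.8],[0,0,-1.8],[0,0,-1.8],[0,0,-1.8],[0,0,-1.8],[0,0,-1.8]],"grip":[100,100,100,100,100,100,100,100,100,100]}'
python3 -m jog '{"delta_pos":[[13.5,30.5,0],[13.5,30.5,0],[13.5,30.5,0],[13.5,30.5,0],[13.5,30.5,0],[13.5,30.5,0],[13.5,30.5,0],[13.5,30.5,0],[13.5,30.5,0],[13.5,30.5,0]],"rot":[[0,0,0],[0,0,0],[0,0,0],[0,0,0],[0,0,0],[0,0,0],[0,0,0],[0,0,0],[0,0,0],[0,0,0]],"grip":[100,100,100,100,100,100,100,100,100,100]}'
python3 - <<'E'
from h import *
t=load('top0');s=load('side0')
print('cone top',tri([(t,117,172),(s,332,90)]))
E
```

```text
time_s: 0.93
tcp_pos: [0.3077, -0.2941, 0.2473]
ee_rot: [[-0.999, 0.036, -0.0], [0.036, 0.999, 0.0], [0.0, 0.0, -1.0]]
wrist_force: [1.5, -0.8, -0.5]
gripper_width: 1.001
time_s: 1.77
tcp_pos: [0.4426, 0.011, 0.2474]
ee_rot: [[-0.999, 0.034, -0.0], [0.034, 0.999, 0.0], [0.0, 0.0, -1.0]]
wrist_force: [0.4, -0.6, 0.7]
gripper_width: 0.998
cone top [0.61940802 0.40803064 0.07850096]
```

```bash
python3 -m jog '{"delta_pos":[[13,30.5,-12],[13,30.5,-12],[13,30.5,-12],[12.5,31,-12],[0,0,0],[0,0,0]],"rot":[[0,0,0],[0,0,0],[0,0,0],[0,0,0],[0,0,0],[0,0,0]],"grip":[100,100,100,100,100,100]}'
python3 - <<'E'
from h import *
c=cap('wrist','w1'); s=r.sense(); print(s['tcp_pos'],s['joints'],c['xyz'])
for p in([.4939,.1335,.077],[.611,.2805,.077]):print(proj(c,p))
E
```

```text
time_s: 2.27
tcp_pos: [0.4938, 0.1329, 0.198]
ee_rot: [[-0.999, 0.032, -0.003], [0.032, 0.999, -0.002], [0.003, -0.002, -1.0]]
wrist_force: [-0.5, -0.7, 0.2]
gripper_width: 1.002
[0.49370235 0.1320503  0.19868533] [ 3.31916367e+01  1.35438844e+01 -1.94394066e+01 -7.89561871e-03
 -5.71507539e+01 -1.25102198e+02] [0.41115967 0.1357115  0.33557744]
[316.05501908 209.4621204 ]
[475.59683493 322.80003646]
```

View pics/w1.png

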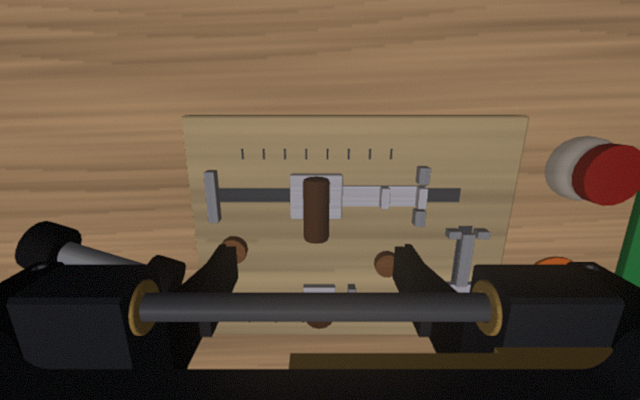

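The wrist view shows the bar centred at (316,209), exactly where I predicted it, and the bar runs square to the jaws. I'll go down and grip.

```bash
python3 -m jog '{"delta_pos":[[0,1,-23],[0,0,-23],[0,0,-23],[0,0,-23],[0,0,-23],[0,0,0],[0,0,0],[0,0,0],[0,0,0],[0,0,0]],"rot":[[0,0,0],[0,0,0],[0,0,0],[0,0,0],[0,0,0],[0,0,0],[0,0,0],[0,0,0],[0,0,0],[0,0,0]],"grip":[100,100,100,100,100,20,0,0,0,0]}'
python3 -m jog '{"delta_pos":[[0,0,0],[0,0,0],[0,0,0]],"rot":[[0,0,0],[0,0,0],[0,0,0]],"grip":[0,0,0]}'
```

```text
time_s: 3.15
tcp_pos: [0.495, 0.1332, 0.0862]
ee_rot: [[-0.999, 0.034, 0.003], [0.034, 0.999, 0.002], [-0.003, 0.002, -1.0]]
wrist_force: [0.8, -0.3, 0.3]
gripper_width: 0.707
time_s: 3.4
tcp_pos: [0.4942, 0.133, 0.085]
ee_rot: [[-0.999, 0.034, 0.001], [0.034, 0.999, 0.0], [-0.001, 0.0, -1.0]]
wrist_force: [-0.9, 0.1, -0.8]
gripper_width: 0.478
```

```bash
python3 -m jog '{"delta_pos":[[0,0,0],[0,0,0],[0,0,0],[0,0,0],[0,0,0]],"rot":[[0,0,0],[0,0,0],[0,0,0],[0,0,0],[0,0,0]],"grip":[0,0,0,0,0]}'
```

```text
time_s: 3.82
tcp_pos: [0.4941, 0.133, 0.0845]
ee_rot: [[-0.999, 0.034, -0.0], [0.034, 0.999, 0.0], [0.0, 0.0, -1.0]]
wrist_force: [-0.4, 1.5, -0.4]
gripper_width: 0.242
```

The opening is 21 mm, so the bar is gripped. I'll slide it home.

```bash
python3 -m jog '{"delta_pos":[[0.3,8,0],[0.3,10,0],[0.3,10,0],[0.3,10,0],[0.3,10,0],[0.3,10,0],[0.3,7,0],[0,0,0]],"rot":[[0,0,0],[0,0,0],[0,0,0],[0,0,0],[0,0,0],[0,0,0],[0,0,0],[0,0,0]],"grip":[0,0,0,0,0,0,0,0]}'
python3 -m jog '{"delta_pos":[[0,2,0],[0,2,0],[0,2,0],[0,0,0]],"rot":[[0,0,0],[0,0,0],[0,0,0],[0,0,0]],"grip":[0,0,0,0]}'
```

```text
time_s: 4.48
tcp_pos: [0.4963, 0.2002, 0.0845]
ee_rot: [[-0.999, 0.033, 0.001], [0.033, 0.999, 0.002], [-0.001, 0.002, -1.0]]
wrist_force: [-1.9, 2.3, 0.9]
gripper_width: 0.242
time_s: 4.82
tcp_pos: [0.4964, 0.2039, 0.0846]
ee_rot: [[-0.999, 0.035, 0.0], [0.035, 0.999, 0.0], [-0.0, 0.0, -1.0]]
wrist_force: [1.8, -1.3, -1.0]
gripper_width: 0.243
```

```bash
python3 -m jog '{"delta_pos":[[0,2,0],[0,2,0],[0,2,0],[0,0,0]],"rot":[[0,0,0],[0,0,0],[0,0,0],[0,0,0]],"grip":[0,0,0,0]}'
```

```text
time_s: 5.15
tcp_pos: [0.4962, 0.2043, 0.0845]
ee_rot: [[-0.999, 0.035, -0.003], [0.035, 0.999, -0.009], [0.003, -0.009, -1.0]]
wrist_force: [9.7, -20.4, 2.2]
gripper_width: 0.243
```

The carriage is at its hard stop: y stalls at 0.2043 with 20 N. I'll relax, open, rise, then turn +90° on the way to the fin.

```bash
python3 -m jog '{"delta_pos":[[0,-4,0],[0,0,0],[0,0,0],[0,0,0],[0,0,0],[0,0,0],[0,0,0],[0,0,0]],"rot":[[0,0,0],[0,0,0],[0,0,0],[0,0,0],[0,0,0],[0,0,0],[0,0,0],[0,0,0]],"grip":[0,60,60,60,60,60,60,60]}'
python3 -m jog '{"delta_pos":[[0,0,15],[0,0,25],[0,0,25],[0,0,25],[0,0,25],[0,0,0],[0,0,0]],"rot":[[0,0,0],[0,0,0],[0,0,0],[0,0,6.94],[0,0,6.94],[0,0,6.94],[0,0,6.94]],"grip":[60,60,60,60,60,60,60]}'
python3 -m jog '{"delta_pos":[[12.7,8.5,0],[12.7,8.5,0],[12.7,8.5,0],[12.7,8.5,0],[12.7,8.5,0],[12.7,8.5,0],[12.7,8.5,0],[12.7,8.5,0],[12.7,8.5,0],[0,0,0]],"rot":[[0,0,6.94],[0,0,6.94],[0,0,6.94],[0,0,6.94],[0,0,6.94],[0,0,6.94],[0,0,6.94],[0,0,6.94],[0,0,6.94],[0,0,0]],"grip":[60,60,60,60,60,60,60,60,60,60]}'
python3 - <<'E'
from h import *
c=cap('wrist','w2'); s=r.sense(); print(s['tcp_pos'],s['joints'],s['gripper_width'])
for p in([.611,.2805,.077],[.499,.2035,.077]):print(proj(c,p))
E
```

```text
time_s: 5.82
tcp_pos: [0.4961, 0.2062, 0.0845]
ee_rot: [[-0.999, 0.034, -0.0], [0.034, 0.999, 0.0], [0.0, 0.0, -1.0]]
wrist_force: [0.7, -0.4, -0.5]
gripper_width: 0.587
time_s: 6.4
tcp_pos: [0.4969, 0.2066, 0.2017]
ee_rot: [[-0.898, -0.441, 0.004], [-0.441, 0.898, 0.003], [-0.005, 0.001, -1.0]]
wrist_force: [-1.0, -0.4, -0.7]
gripper_width: 0.602
time_s: 7.23
tcp_pos: [0.6121, 0.2837, 0.1986]
ee_rot: [[-0.027, -1.0, 0.001], [-1.0, 0.027, 0.0], [-0.0, -0.001, -1.0]]
wrist_force: [0.5, 0.8, 0.4]
gripper_width: 0.602
[0.61082916 0.28286283 0.19849849] [ 3.85743898e+01  2.86710528e+01  3.97409786e+00 -1.60145860e-02
 -6.53657509e+01 -4.04015130e+01] 0.5999830278641832
[316.29864299 205.168254  ]
[459.99792131 105.22088761]
```

View pics/w2.png

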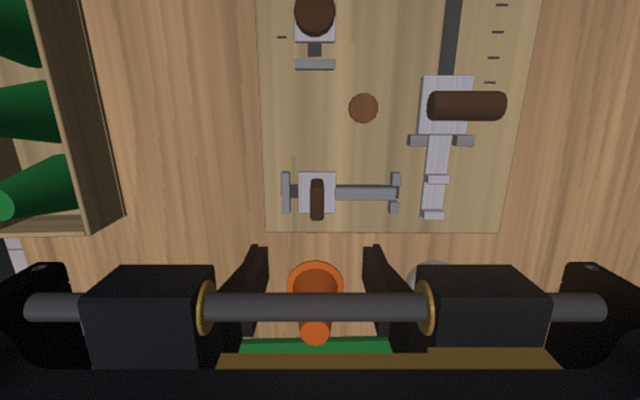

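The carriage foot sits against its stop blocks at (440,137). The fin top is at about (316,200), in line with the jaws. I'll go down on the fin and grip it.

```bash
python3 -m jog '{"delta_pos":[[0,-3,-24],[0,0,-25],[0,0,-25],[0,0,-25],[0,0,-23],[0,0,0],[0,0,0]],"rot":[[0,0,0],[0,0,0],[0,0,0],[0,0,0],[0,0,0],[0,0,0],[0,0,0]],"grip":[60,60,60,60,60,60,60]}'
python3 -m jog '{"delta_pos":[[0,0,0],[0,0,0],[0,0,0],[0,0,0],[0,0,0],[0,0,0],[0,0,0],[0,0,0],[0,0,0],[0,0,0]],"rot":[[0,0,0],[0,0,0],[0,0,0],[0,0,0],[0,0,0],[0,0,0],[0,0,0],[0,0,0],[0,0,0],[0,0,0]],"grip":[10,0,0,0,0,0,0,0,0,0]}'
```

```text
time_s: 7.87
tcp_pos: [0.6095, 0.2786, 0.0768]
ee_rot: [[-0.032, -0.999, -0.002], [-0.999, 0.032, -0.002], [0.002, 0.002, -1.0]]
wrist_force: [-0.4, 0.6, 0.2]
gripper_width: 0.601
time_s: 8.7
tcp_pos: [0.6106, 0.2794, 0.0778]
ee_rot: [[-0.031, -1.0, 0.0], [-1.0, 0.031, 0.0], [-0.0, -0.0, -1.0]]
wrist_force: [-0.7, -0.2, 1.1]
gripper_width: 0.135
```

The opening is 12 mm, so the fin is gripped. I'll slide it along the trainer's -x.

```bash
python3 -m jog '{"delta_pos":[[-8,0.2,0],[-10,0.3,0],[-10,0.3,0],[-10,0.3,0],[-8,0.3,0],[-4,0.2,0],[0,0,0]],"rot":[[0,0,0],[0,0,0],[0,0,0],[0,0,0],[0,0,0],[0,0,0],[0,0,0]],"grip":[0,0,0,0,0,0,0]}'
python3 -m jog '{"delta_pos":[[-2,0,0],[-2,0,0],[-2,0,0],[0,0,0]],"rot":[[0,0,0],[0,0,0],[0,0,0],[0,0,0]],"grip":[0,0,0,0]}'
```

```text
time_s: 9.28
tcp_pos: [0.5586, 0.281, 0.0777]
ee_rot: [[-0.03, -1.0, -0.002], [-1.0, 0.03, -0.0], [0.001, 0.002, -1.0]]
wrist_force: [-2.9, 0.2, 4.1]
gripper_width: 0.135
time_s: 9.62
tcp_pos: [0.5582, 0.2811, 0.0778]
ee_rot: [[-0.03, -1.0, 0.007], [-1.0, 0.03, 0.002], [-0.002, -0.007, -1.0]]
wrist_force: [13.2, -2.5, -5.7]
gripper_width: 0.132
```

It stalls at x = 0.558 with 13 N; the end stop was predicted at 0.5587. I'll relax, open, rise and check.

```bash
python3 -m jog '{"delta_pos":[[4,0,0],[0,0,0],[0,0,0],[0,0,0],[0,0,0],[0,0,0],[0,0,0],[0,0,0]],"rot":[[0,0,0],[0,0,0],[0,0,0],[0,0,0],[0,0,0],[0,0,0],[0,0,0],[0,0,0]],"grip":[0,50,50,50,50,50,50,50]}'
python3 -m jog '{"delta_pos":[[0,0,15],[0,0,25],[0,0,25],[0,0,25],[0,0,25],[0,0,25],[0,0,25],[0,0,0],[0,0,0],[0,0,0]],"rot":[[0,0,0],[0,0,0],[0,0,0],[0,0,0],[0,0,0],[0,0,0],[0,0,0],[0,0,0],[0,0,0],[0,0,0]],"grip":[50,50,50,50,50,50,50,50,50,50]}'
python3 - <<'E'
from h import *
c=cap('wrist','w3'); cap('side','side3'); s=r.sense(); print(s['tcp_pos'],s['wrist_force'])
b=load('side3')['frame'][60:260,180:440,::-1]
cv2.imwrite('pics/z3.png',np.hstack([cv2.resize(c['frame'][:280,180:560,::-1],None,fx=1.05,fy=1.05),cv2.resize(b,(382,294))]))
E
```

```text
time_s: 10.28
tcp_pos: [0.5583, 0.2809, 0.0775]
ee_rot: [[-0.03, -1.0, -0.0], [-1.0, 0.03, -0.0], [0.0, 0.0, -1.0]]
wrist_force: [0.1, 0.3, -0.7]
gripper_width: 0.489
time_s: 11.12
tcp_pos: [0.5579, 0.2807, 0.2419]
ee_rot: [[-0.031, -1.0, -0.001], [-1.0, 0.031, -0.0], [0.0, 0.001, -1.0]]
wrist_force: [0.0, -0.4, -0.5]
gripper_width: 0.5
[0.55783986 0.28053978 0.24098516] [-0.33654433  0.41114218  0.05878502]
```

View pics/z3.png

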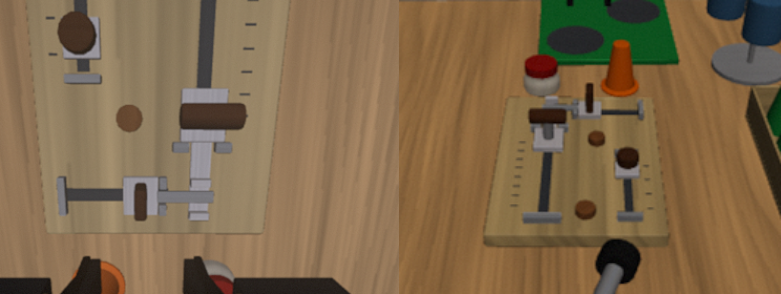

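The bolt lies across the tongue between the two lugs, with both feet at their stops, and the gripper is clear. I'll check numerically that the knob hasn't moved, then hand in.

Run:
```python
from h import *
a=load('side0')['frame'];b=load('side3')['frame']
m=cv2.matchTemplate(b[140:200,310:365],a[155:185,325:348],cv2.TM_CCOEFF_NORMED)
_,v,_,l=cv2.minMaxLoc(m);print('knob shift px',l[0]+310-325,l[1]+140-155,v)
if v>.9 and abs(l[0]-15)<=1 and abs(l[1]-15)<=1: finish_job();print('handed in')
```

```text
knob shift px 0 0 0.9982757568359375
the job is handed in; nothing more can be done
handed in
```

The trainer is secured and the job is handed in. The arm's clock read about 11 s of the 50 s allowed, and no verdict was reported.

- **Carriage:** I gripped the T-bar and slid it about 71 mm. It stalled on its stop at y = 0.204 with about 20 N.
- **Lock:** I gripped the fin and slid it about 52 mm. It stalled at x = 0.558, against a predicted stop at 0.559, with about 13 N.
- **Final check:** In the last pictures the carriage foot touches its stop blocks and the bolt lies between the two lugs. The knob shows no shift (0 px in the side view), and the gripper is open and about 0.24 m up, touching nothing.

The two views disagreed by 2–3 mm on the board's position. The fin top measured 81 mm against the 77 mm in the text. Neither mattered for the grasps. No check failed.

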